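Weigh a copper bar on the bench balance

ROBOT

A 6-joint arm with a two-finger parallel gripper is mounted at the origin on the work surface. World frame = base frame: x ahead of the robot, y to its left, z up, the work surface at z = 0. Lengths are in m, angles in rad, forces in N, time in s.
With the tool pointing down it reaches from about 0.375 to 0.825 m from the base axis. Payload 5.5 kg.
Tool frame: the origin (TCP) lies on the centre line of the jaws, within the pads' length; the fingertips stand 8 mm ahead of it and the grasp point (between the pads) lies 11 mm behind it; z points along the fingers, x is the direction in which the jaws open and shut, and the axes are right-handed (so a half turn about z gives the same grasp; the last joint's range is limited). The gripper opens to 85 mm and grips with 20 to 120 N. Pads are 22 mm wide; open, the fingers measure 114 mm over their backs; the gripper's body (76 mm by 85 mm) begins 54 mm behind the grasp point. The pads swing forward as they close: fully open they stand 13 mm farther back than shut.
Start: joints at [-1.144, 0.314, -0.047, 1.21, 0, 1.571], TCP at [0.248, -0.546, 0.239] pointing down, gripper open.
Joint ranges: [-2.67, 2.67], [-0.69, 1.73], [-1.03, 1.25], [-2.08, 2.16], [-1.42, 1.45], [-3.14, 3.14]. Speed limits (rad/s): [2.39, 2.39, 3.01, 3.14, 3.14, 3.14].

INTERFACE

Orientations are given as [roll, pitch, yaw] about the fixed x, y, z axes, in that order (R = Rz(yaw) Ry(pitch) Rx(roll)).
In Python, from station import manip, imaging gives the robot as it stands.
- The arm moves only by the tool apply_moves, never from a script. Its argument "series" is a list that holds one entry, the list of rows, each a list of 7 numbers: the turn, a rotation vector about the tool's x, y, z in rad, then the shift along the tool's x, y, z in m, then the finger opening in m, from 0 to 0.0854. In form: [[[wx, wy, wz, dx, dy, dz, jaw], ...]]. A call has 1 to 10 rows; each row shifts and turns the commanded pose from where the row before left it, along the tool's axes as they then stand; what a row does not reach is not made up. A row lasts 1/8 s, in which the tool goes at most 62.5 mm and 10.7 degrees, less where a joint would pass 70% of its speed; a pose out of reach is approached as far as the arm can. A call is refused whole if a number of a shift passes 0.0625 or a number of a turn 0.188, either way. A call with a gripper value outside its range is refused whole. The fingers move at their own pace and stop on an object; "squeeze" is the grip in N (left out, the last holds). Time passes only in rows, so rows that do not move let the fingers close. It gives the time, the measured TCP pose, the force and the opening at its end, in the units of the state.
- manip.state(): the state, without advancing time (a new reading comes with each control period).
- imaging.grab_frame(name): name is "side" or "top"; returns a dict with "pixels" (480x640x3 uint8, red, green, blue), "z_map" (480x640 float32, m along the optical axis (not along the pixel's ray), 0 where there is no reading), "camera_matrix" (3x3 intrinsics, pixels), "k1" (the pictures are not rectified: a ray, as slopes to the right and down, at radius r is drawn at 1 + k1 r^2 times it, then the intrinsics apply), "position" and "orientation" of the camera in the world. Camera axes: x right, y up, looking along -z (the intrinsics and any distortion apply to the point x, -y, -z); pixel columns grow to the right and rows downward; lengths in m; the calibration is good to about 2 mm. A picture is of the moment at which its call begins.
- manip.close_job(): hands the job in, once; it reports no verdict.
Trained networks look in the newest picture that a camera, given by its name, has taken for a name from the list of things; names that differ only in an ending like _2 or _b are one class to them, and where a whole thing is asked for, a point or a joint stands for the part that bears it (a point fixed in the world has none). Each returns a list of dicts, best first, with "score" (0 to 1); they miss things now and then, are a little off and sometimes report something else, mostly with a low value. They report only what shows in the picture. A call takes as long as a camera call. They do not tell look-alikes from the thing itself.
- imaging.masks_of(camera, name): "mask" (480x640 bool, what is visible of it) and "bbox" ([left, top, right, bottom] in pixels, round what is visible of it).
- imaging.tip_of(camera, name): "centre" ([column, row] in pixels: a listed point, or the origin of a listed thing).
The state is a dict: "time_s": time; "qpos": joint angles; "qd": joint speeds; "joint_efforts": joint torques, N m; "eef_pos": TCP position; "orientation": TCP orientation; "force": force on the tool from outside, world axes, zero at the start; "ft_torque": the same for the moment, N m; "width": opening from 0.0 (shut) to 1.0 (fully open).
Only numpy, scipy, OpenCV 4.12 (cv2) and the standard library are available. Lean on these libraries where they do the work, as an engineer would, in place of code of your own. Each camera call takes 0.05 s, during which the arm holds its last target.

TASK

Weigh the copper bar: thread the steel disc weights over the spindle of the balance's other pan, one by one, letting each down gently onto the pan or the stack, until the beam floats level with the pointer in the green zone. Handle the balance delicately, never pressing on it with more than about 15 N; discs you do not need stay flat on the bench, and the bar and everything else stay where they are.

Things in the scene. Friction and masses are not known exactly. Their poses are not given: they have to be found in the camera images.
- balance: the bench balance: grey base 100 x 240 mm, 22 mm high, pan to pan along its own y. In its middle a white dial plate (100 mm wide, top 170 mm above the bench) with a green zone, facing the balance's +x. Load pan at its +y end, weighing pan at its -y end, each 150 mm from the middle. Origin: centre of the base's underside, on the bench
- beam (a joint): angle of the balance beam (rad). 0: load side down on its stop; 0.10: level, red pointer at the middle of the green zone; 0.20: weighing side down on its stop. The green zone is 0.10 +/- 0.042. Sprung towards level: between the stops one disc more adds about 0.07, and the weighing pan sinks softly when pushed (about 190 N/m, 30 mm from stop to stop). Settles within 1 s
- weigh_pan: the weighing pan at the balance's -y end: flat brass plate of 110 mm diameter that stays horizontal as the beam tilts, with an upright spindle. Origin: in the middle of the pan, 30 mm BELOW its upper face; axes as the balance's
- slot_mid (a point): middle of the weighing pan's upper face. The dark steel spindle (12 mm diameter, 45 mm tall above this face, top edge bevelled 1.5 mm) stands in a slot along the pan's x axis, clamped firmly anywhere from 14 mm on one side of this point to 14 mm on the other. Its place is not measured: it must be felt out with the disc, or seen
- load_pan: the load pan at the balance's +y end, the same plate without a spindle; origin in its middle, 30 mm below its upper face
- bar: the copper bar being weighed, 70 x 30 x 17 mm, weight unknown, lying on the load pan; origin: centre of its underside
- disc0: a steel disc weight, 200 g, like the other two: outer diameter 52 mm, hole 15 mm, 14 mm thick, lying flat on the bench; origin: centre of its underside, z along the hole
- disc1: a steel disc weight, 200 g, like the other two: outer diameter 52 mm, hole 15 mm, 14 mm thick, lying flat on the bench; origin: centre of its underside, z along the hole
- disc2: a steel disc weight, 200 g, like the other two: outer diameter 52 mm, hole 15 mm, 14 mm thick, lying flat on the bench; origin: centre of its underside, z along the hole
- hammer: bystander: a small hammer; origin at its underside
- brush: bystander: a bench brush; origin at its underside
- bench_block: bystander: a dark steel bench block, 65 x 65 x 20 mm; origin at its underside
- jar: bystander: an amber jar with a black cap, 60 mm tall; origin at its underside
- ring_cone: bystander: a wooden ring cone, 90 mm tall; origin at its underside
- cup: bystander: a small white cup, 50 mm tall; origin at its underside
There are look-alikes about, which are no part of the job. What is shaped like the disc2 but yellow is not meant. Leave any turquoise look-alike of the disc0 alone.

How it is judged:
By the outcome, as a careful person would: the job done as asked, in the order asked, and still so for the second after the job is handed in, with the robot touching nothing.
It also fails if it takes over 67 s, if anything falls off the work surface, if the arm or the gripper's body presses on something with over 40 N, if the wrist force passes 120 N, or if a joint passes its speed limit or range.

## Working session

There is one attempt and no reset: what is moved stays moved. The work goes in short steps, Python scripts to look and compute and a tool call to move; the robot and the scene stay as the last step left them, time stands still between calls to the robot, and variables do not carry over. Pictures are saved under pics/ and viewed, and the job is handed in when it is done.

Besides the shell and the picture viewer there is one more tool, called in YAML: its name, and indented under it one key for each argument. apply_moves: Moves the arm, as the interface text tells. Its arguments: {"type":"object","properties":{"series":{"type":"array"},"squeeze":{"type":"number"}},"required":["series"]}

```bash
mkdir -p pics; ls; cat > h.py <<'E'
import numpy as np, cv2
from scipy.spatial.transform import Rotation as R
from station import manip, imaging
def save(f,name): cv2.imwrite(name,cv2.cvtColor(f['pixels'],cv2.COLOR_RGB2BGR))
E
python3 - <<'E'
from h import *
import pickle
print(manip.state())
for c in('side','top'):
    f=imaging.grab_frame(c); save(f,f'pics/{c}0.png'); pickle.dump(f,open(f'{c}0.pkl','wb'))
    print(c,f['camera_matrix'],f['k1'],f['position'],f['orientation'])
    for n in['disc0','weigh_pan','slot_mid','bar','balance']:
        print(n,[(np.round(d['centre'],1),round(d['score'],2)) for d in imaging.tip_of(c,n)])
E
```

```text
pics
{'time_s': 0.0, 'qpos': array([-1.14400288e+00,  3.14204427e-01, -4.80866591e-02,  1.21017361e+00,
        1.41648596e-05,  1.57081950e+00]), 'qd': array([ 4.48914467e-04, -9.92281909e-04, -1.33601652e-03, -1.17316554e-03,
        3.86216464e-05, -5.97393313e-04]), 'joint_efforts': array([ 8.40791927e-04, -5.39580274e+01,  3.39755738e+01,  1.92738842e-02,
        2.49769473e-04,  2.62490266e-05]), 'eef_pos': array([ 0.24814601, -0.54566976,  0.23844416]), 'orientation': array([-3.14157853e+00,  1.66836576e-03, -1.14402606e+00]), 'force': array([-0.30352764, -0.82587296, -0.73403101]), 'ft_torque': array([-0.02555093, -0.03218918,  0.01658638]), 'width': 0.9988239327514465}
side [[500.81109466   0.         314.56776926]
 [  0.         500.81109466 245.8260959 ]
 [  0.           0.           1.        ]] -0.1193327952152823 [0.51389184 0.8052057  0.88292984] [ 8.05540262e-01 -5.80245718e-04 -3.08953618e+00]
disc0 [(array([401.5, 363.6]), 0.92), (array([369.4, 272.8]), 0.86), (array([362. , 330.9]), 0.84), (array([359.5, 226.6]), 0.76), (array([391.7, 245.1]), 0.74), (array([271.6,
[... 209 characters left out ...]
.5, 188.6]), 0.28)]
balance [(array([282.9, 284.1]), 0.76)]
top [[556.64018371   0.         324.80319317]
 [  0.         556.64018371 236.5174075 ]
 [  0.           0.           1.        ]] -0.05002026061699514 [ 0.51933919 -0.0221759   1.35029518] [ 0.03174434 -0.00654779 -1.54509405]
disc0 [(array([253.3, 282.5]), 0.91), (array([217.1, 266.1]), 0.9), (array([391.6, 287. ]), 0.85), (array([363. , 321.3]), 0.85), (array([494.6, 219.7]), 0.64), (array([217.2, 313.6]), 0.58), (array([317.1, 294.4]), 0.55), (array([372.2, 197.4]), 0.34)]
weigh_pan [(array([373.5, 197.8]), 0.69)]
slot_mid [(array([371.4, 200. ]), 0.69)]
bar [(array([246.7, 205.8]), 0.56)]
balance [(array([305.9, 205.1]), 0.74)]
```

View pics/side0.png

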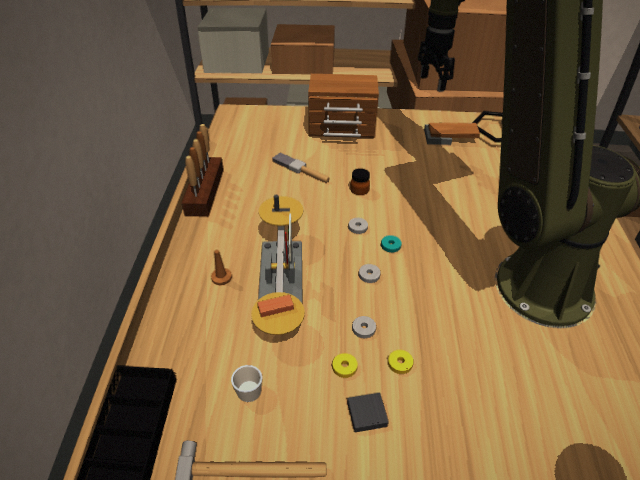

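View pics/top0.png

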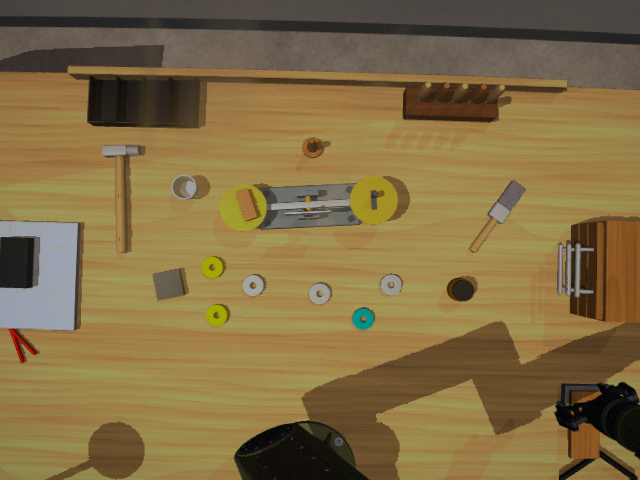

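The top view shows three grey discs at about (253,286), (319,293) and (391,285). The weighing pan is at (374,200) with a dark spindle near it, and the bar lies on the left pan. The yellow and turquoise discs are look-alikes.

```bash
cat >> h.py <<'E'
def cam(f):
    return R.from_euler('xyz',f['orientation']).as_matrix(), np.array(f['position'])
def ray(f,u,v):
    K=f['camera_matrix']; xd=np.array([(u-K[0,2])/K[0,0],(v-K[1,2])/K[1,1]])
    x=xd.copy()
    for _ in range(20): x=xd/(1+f['k1']*(x@x))
    M,p=cam(f); return p, M@np.array([x[0],-x[1],-1])
def proj(f,P):
    M,p=cam(f); q=M.T@(np.array(P)-p); x=np.array([q[0],-q[1]])/-q[2]
    x=x*(1+f['k1']*(x@x)); K=f['camera_matrix']; return x*K[0,0]+K[:2,2]
def onz(f,u,v,z):
    p,d=ray(f,u,v); return p+d*(z-p[2])/d[2]
def dep(f,u,v):
    p,d=ray(f,u,v); return p+d*f['z_map'][int(round(v)),int(round(u))]
def tri(f1,uv1,f2,uv2):
    p,d=ray(f1,*uv1);q,e=ray(f2,*uv2)
    s=np.linalg.lstsq(np.stack([d,-e],1),q-p,rcond=None)[0]
    a=p+s[0]*d;b=q+s[1]*e; return (a+b)/2,np.linalg.norm(a-b)
E
python3 - <<'E'
from h import *
import pickle
S=pickle.load(open('side0.pkl','rb'));T=pickle.load(open('top0.pkl','rb'))
# holes: refine via ring grey segmentation
def ell(f,u,v,r=14):
    im=f['pixels'][int(v)-r:int(v)+r+1,int(u)-r:int(u)+r+1].astype(int)
    sat=im.max(2)-im.min(2); m=((sat<45)&(im.max(2)>70)).astype(np.uint8)
    n,l,st,c=cv2.connectedComponentsWithStats(m)
    k=1+np.argmax(st[1:,4]); cs,_=cv2.findContours((l==k).astype(np.uint8),cv2.RETR_EXTERNAL,cv2.CHAIN_APPROX_NONE)
    e=cv2.fitEllipse(max(cs,key=len)); return np.array(e[0])+[int(u)-r,int(v)-r],e[1]
for s,t in [((364,327),(253,286)),((370,273),(319,293)),((358,226),(391,285))]:
    es,et=ell(S,*s),ell(T,*t)
    P,g=tri(S,es[0],T,et[0])
    print(es,et,'tri',P.round(4),g.round(4),'S14',onz(S,*es[0],.010)[:2].round(4),'T14',onz(T,*et[0],.010)[:2].round(4), 'depth z',dep(T,et[0][0]+6,et[0][1]).round(4),dep(S,es[0][0]+8,es[0][1]).round(4))
def crop(f,u,v,r,n,k):
    c=f['pixels'][v-r:v+r,u-r:u+r]; cv2.imwrite(n,cv2.cvtColor(cv2.resize(c,None,fx=k,fy=k,interpolation=cv2.INTER_CUBIC),cv2.COLOR_RGB2BGR))
crop(T,372,200,30,'pics/c1.png',10);crop(S,281,215,35,'pics/c2.png',8)
crop(T,305,205,95,'pics/c3.png',3);
crop(S,283,260,80,'pics/c4.png',4);
for n in ['weigh_pan','load_pan','bar']:
  for c,f in(('side',S),('top',T)):
    for d in imaging.masks_of(c,n)[:2]: print(n,c,d['bbox'],round(d['score'],2))
E
```

```text
(array([363.73431873, 326.72793102]), (20.96611976623535, 23.260311126708984)) (array([252.93645191, 284.83071423]), (20.821674346923828, 21.124496459960938)) tri [0.4411 0.1404 0.0051] 0.0002 S14 [0.4414 0.1442] T14 [0.4415 0.1398] depth z [0.4422 0.1248 0.0158] [0.4244 0.1458 0.0132]
(array([369.32920742, 272.83288193]), (17.812320709228516, 20.634733200073242)) (array([319.35129929, 293.11017799]), (20.574138641357422, 21.03679656982422)) tri [ 0.4252 -0.0202  0.0059] 0.0006 S14 [ 0.4253 -0.0164] T14 [ 0.4258 -0.0203] depth z [ 0.4268 -0.0346  0.0189] [ 0.4063 -0.0161  0.0113]
(array([357.83241177, 225.32488251]), (15.107911109924316, 19.28007698059082)) (array([390.64369392, 284.29973125]), (20.817811965942383, 21.188404083251953)) tri [ 0.4508 -0.1919  0.005 ] 0.0003 S14 [ 0.451  -0.1862] T14 [ 0.4512 -0.1912] depth z [ 0.4517 -0.2052  0.0138] [ 0.43   -0.1871  0.0102]
weigh_pan side [257.7, 191.6, 303.6, 225.6] 0.89
weigh_pan side [360.4, 261.9, 381.1, 281.5] 0.66
weigh_pan top [350.2, 172.7, 399.1, 222.4] 0.9
load_pan side [251.9, 290.0, 304.7, 335.1] 0.8
load_pan top [221.0, 186.1, 263.8, 227.5] 0.67
bar side [257.9, 293.8, 293.1, 314.4] 0.83
bar top [238.0, 187.3, 258.2, 220.9] 0.87
bar top [307.8, 284.5, 331.4, 305.0] 0.24
```

View pics/c1.png

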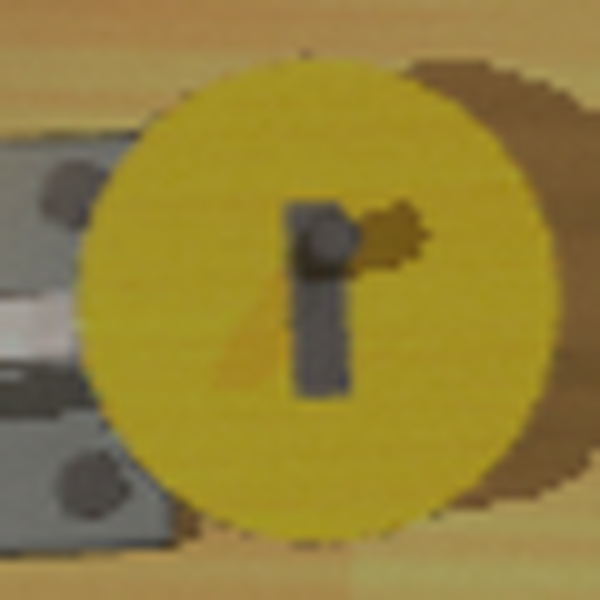

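View pics/c2.png

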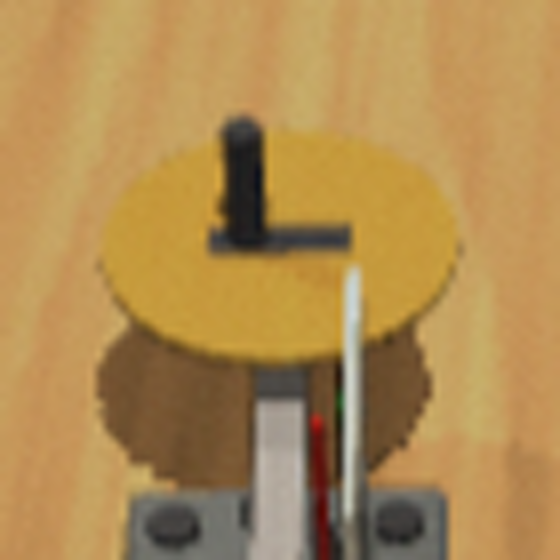

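View pics/c3.png

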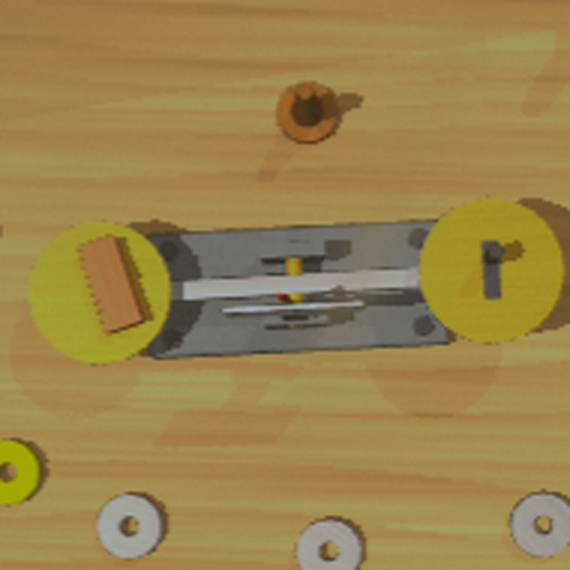

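View pics/c4.png

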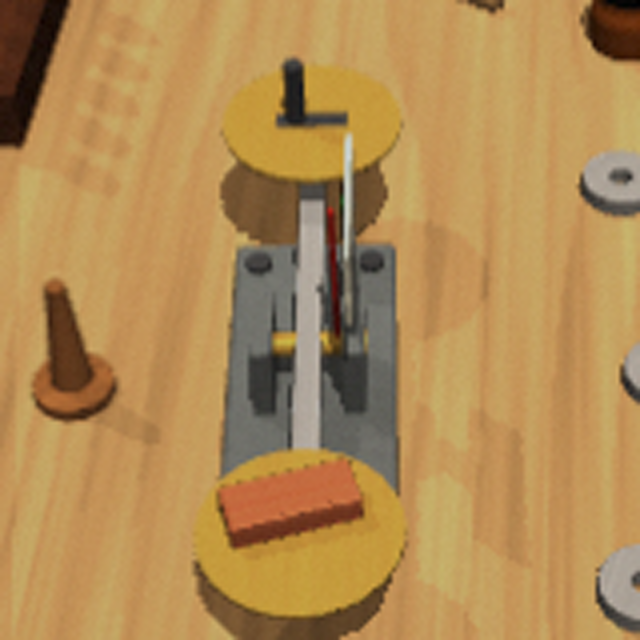

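```bash
python3 - <<'E'
from h import *
import pickle
S=pickle.load(open('side0.pkl','rb'));T=pickle.load(open('top0.pkl','rb'))
t=(375.0,193.3); s=(275.9,195.5)
P,g=tri(S,s,T,t);print('sp top tri',P.round(4),g.round(4))
# pan centre
pt=(373.5,199.5)
for f,b,c in((T,t,'T'),(S,(276.6,210),'S')): print(c,dep(f,*b).round(4))
# pan surface depths
for u,v in((362,205),(385,205),(372,215),(365,190)): print('T pan',dep(T,u,v).round(4))
for u,v in((265,205),(295,215),(280,220),(290,203)): print('S pan',dep(S,u,v).round(4))
# pan ellipse by colour
for f,(u,v),r,c in((T,(372,200),32,'T'),(S,(281,213),30,'S')):
    im=f['pixels'][v-r:v+r,u-r:u+r]; h=cv2.cvtColor(im,cv2.COLOR_RGB2HSV)
    print(c,'hsv pan',h[r+8,r-8],'bench',h[2,2],h[-3,3])
E
```

```text
sp top tri [ 0.6553 -0.1363  0.14  ] 0.0001
T [ 0.6545 -0.1356  0.1466]
S [ 0.6553 -0.1318  0.0985]
T pan [ 0.6322 -0.1111  0.1026]
T pan [ 0.6344 -0.1639  0.0937]
T pan [ 0.6108 -0.1348  0.0954]
T pan [ 0.6666 -0.1174  0.0991]
S pan [ 0.686  -0.149   0.0991]
S pan [ 0.6093 -0.1202  0.0943]
S pan [ 0.6436 -0.0984  0.0956]
S pan [ 0.625  -0.1616  0.0977]
T hsv pan [ 24 199 164] bench [ 18 140 158] [ 20 135 164]
S hsv pan [ 21 177 197] bench [ 16 141 190] [ 16 144 196]
```

apply_moves:
  series:
    - [[0,0,0.142,0,0,0,0.08],[0,0,0.142,0,0,0,0.08],[0,0,0.143,0,0,0,0.08],[0,0,0,-0.0506,-0.029,0,0.08],[0,0,0,-0.0506,-0.029,0,0.08],[0,0,0,-0.0506,-0.029,0,0.08],[0,0,0,-0.0506,-0.029,0,0.08],[0,0,0,-0.0506,-0.029,0.04,0.08],[0,0,0,-0.0506,-0.029,0.04,0.08],[0,0,0,-0.0506,-0.029,0.04,0.08]]
  squeeze: 30

```text
time_s: 2.15
eef_pos: [0.4423, -0.2083, 0.1327]
orientation: [-3.14, -0.001, -1.571]
force: [1.6, -0.4, 0.2]
width: 0.932
```

apply_moves:
  series:
    - [[0,0,0,0,0,0.045,0.08],[0,0,0,0,0,0.04,0.08],[0,0,0,0,0,0.023,0.08],[0,0,0,0,0,0,0.08],[0,0,0,0,0,0,0.08]]

```text
time_s: 2.78
eef_pos: [0.442, -0.2101, 0.0262]
orientation: [-3.141, -0.0, -1.571]
force: [0.0, -0.5, 0.0]
width: 0.941
```

```bash
python3 - <<'E'
from h import *
s=manip.state();print(s['eef_pos'],s['orientation'],s['force'])
f=imaging.grab_frame('side'); c=f['pixels'][180:280,300:430]; cv2.imwrite('pics/g1.png',cv2.cvtColor(cv2.resize(c,None,fx=6,fy=6),cv2.COLOR_RGB2BGR))
E
```

```text
[ 0.44203629 -0.21005216  0.02617616] [-3.14050732e+00 -4.96109865e-04 -1.57112279e+00] [ 0.04377089 -0.53448074  0.00661594]
```

View pics/g1.png

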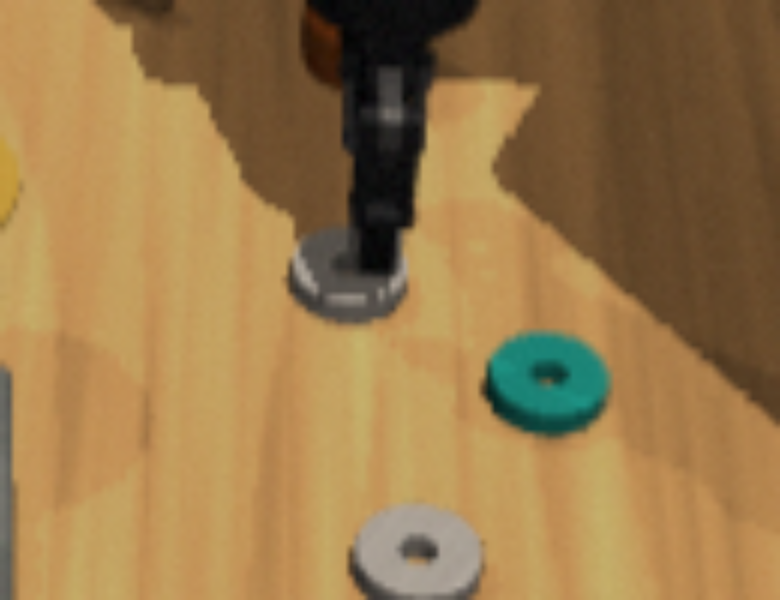

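apply_moves:
  series:
    - [[0,0,0,-0.0185,-0.009,0,0.08],[0,0,0,0,0,0.008,0.08],[0,0,0,0,0,0.008,0.08],[0,0,0,0,0,0,0.045],[0,0,0,0,0,0,0.045],[0,0,0,0,0,0,0.045],[0,0,0,0,0,0,0.045]]

```text
time_s: 3.7
eef_pos: [0.45, -0.1913, 0.0095]
orientation: [3.141, -0.0, -1.571]
force: [-2.7, -0.4, 5.9]
width: 0.586
```

```bash
python3 - <<'E'
from h import *
s=manip.state();print(s['eef_pos'],s['force'],s['width'])
f=imaging.grab_frame('side'); c=f['pixels'][180:260,310:420]; cv2.imwrite('pics/g2.png',cv2.cvtColor(cv2.resize(c,None,fx=7,fy=7),cv2.COLOR_RGB2BGR))
E
```

```text
[ 0.45001697 -0.19131006  0.00945796] [-2.70962291 -0.40050394  5.8744288 ] 0.5863222560227653
```

View pics/g2.png

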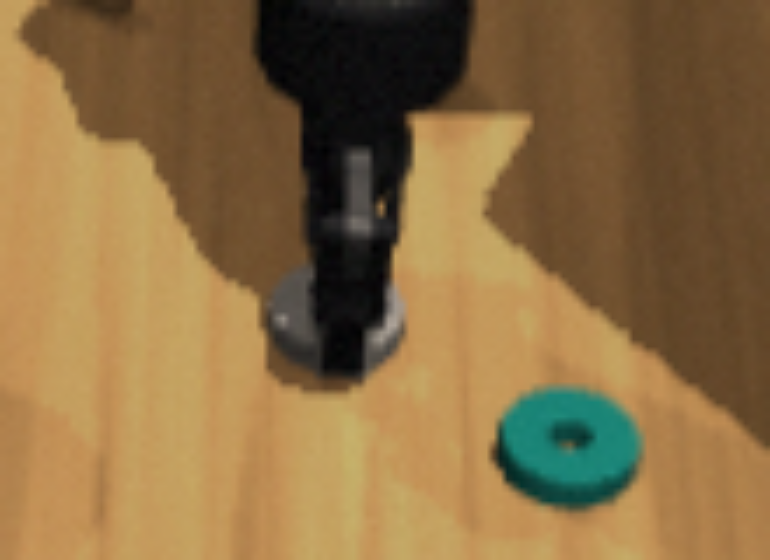

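apply_moves:
  series:
    - [[0,0,0,0,0,-0.002,0.066],[0,0,0,0,0,0,0.066],[0,0,-0.175,0,0,0,0.066],[0,0,-0.175,0,0,0,0.066],[0,0,-0.175,0,0,0,0.066],[0,0,-0.175,0,0,0,0.066],[0,0,-0.175,0,0,0,0.066],[0,0,-0.175,0,0,0,0.066],[0,0,-0.175,0,0,0,0.066],[0,0,-0.175,0,0,0,0.066]]

```text
time_s: 5.0
eef_pos: [0.4506, -0.1912, 0.0112]
orientation: [3.142, -0.0, -0.165]
force: [1.0, 0.4, 0.1]
width: 0.774
```

apply_moves:
  series:
    - [[0,0,-0.171,0,0,0,0.066],[0,0,0,0,0,0,0.066]]

```text
time_s: 5.25
eef_pos: [0.4505, -0.1912, 0.0112]
orientation: [3.142, -0.0, -0.002]
force: [0.2, -0.6, 0.2]
width: 0.77
```

apply_moves:
  series:
    - [[0,0,0,0,0,0,0.045],[0,0,0,0,0,0,0.045],[0,0,0,0,0,0,0.045],[0,0,0,0,0,0,0.045]]

```text
time_s: 5.75
eef_pos: [0.4506, -0.1912, 0.0117]
orientation: [3.141, -0.001, -0.002]
force: [-1.1, -0.1, 4.8]
width: 0.59
```

apply_moves:
  series:
    - [[0,0,0,0,0,-0.03,0.045],[0,0,0,0,0,-0.05,0.045],[0,0,0,0,0,-0.05,0.045],[0,0,0,0,0,-0.04,0.045],[0,0,0,0.045,-0.012,0,0.045],[0,0,0,0.045,-0.012,0,0.045],[0,0,0,0.045,-0.012,0,0.045],[0,0,0,0.045,-0.012,0,0.045],[0,0,0,0,0,0,0.045],[0,0,0,0,0,0,0.045]]

```text
time_s: 7.0
eef_pos: [0.6293, -0.143, 0.1803]
orientation: [-3.141, 0.002, -0.001]
force: [-0.9, 0.1, -2.1]
width: 0.589
```

```bash
python3 - <<'E'
from h import *
import pickle
s=manip.state();print(s['eef_pos'],s['orientation'],s['force'],s['width'],s['time_s'])
T=pickle.load(open('top0.pkl','rb'))
for z in(.14,.1435,.147): print(onz(T,375.0,193.3,z))
f=imaging.grab_frame('side');pickle.dump(f,open('side1.pkl','wb')); c=f['pixels'][160:240,230:340]; cv2.imwrite('pics/g3.png',cv2.cvtColor(cv2.resize(c,None,fx=7,fy=7),cv2.COLOR_RGB2BGR))
E
```

```text
[ 0.62930771 -0.14300035  0.18025426] [-3.14133268e+00  2.34960781e-03 -9.47033107e-04] [-0.86274618  0.07357146 -2.13411423] 0.5887557536046005 7.0
[ 0.65519189 -0.1362618   0.14      ]
[ 0.65479902 -0.13593188  0.1435    ]
[ 0.65440615 -0.13560196  0.147     ]
```

View pics/g3.png

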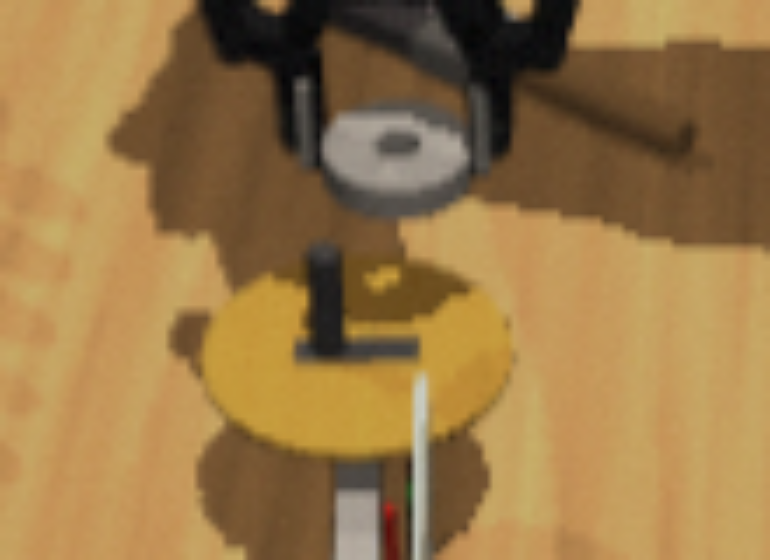

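```bash
python3 - <<'E'
from h import *
import pickle
f=pickle.load(open('side1.pkl','rb'))
p=proj(f,(0.6293,-0.143,0.1826));print('hole pred',p,'seen',(398.5/7+230-.43,143.5/7+160-.43))
print('rim bottom pred',proj(f,(0.6293,-0.143+.026,0.1686)),'seen', 216/7+160)
for dx,dy,dz in((0,0,0),(.002,0,0),(0,.003,0),(0,0,.003)):
  print('spindle top pred',proj(f,(0.6548+dx,-0.1359+dy,0.1435+dz)))
print('seen',(322/7+230-.43,252/7+160-.43))
E
```

```text
hole pred [286.3069807  179.75138408] seen (286.49857142857144, 180.07)
rim bottom pred [285.48444602 191.26303469] seen 190.85714285714286
spindle top pred [276.02227755 194.44279697]
spindle top pred [275.19080339 194.41716183]
spindle top pred [275.88580568 195.21745886]
spindle top pred [275.95787741 193.44970015]
seen (275.57, 195.57)
```

```bash
python3 - <<'E'
from h import *
import pickle
f=pickle.load(open('side1.pkl','rb'))
g=f['pixels'].astype(float).mean(2)
for v in range(194,211):
    r=g[v,268:286]; w=np.clip(100-r,0,None)
    print(v,r.round().astype(int)[:18], round((w*np.arange(268,286)).sum()/max(w.sum(),1),2))
for z in(.105,.12,.135,.142): print(z,proj(f,(.6548,-.1359,z)),proj(f,(.6568,-.1359,z)))
T=pickle.load(open('top0.pkl','rb'));g=T['pixels'].astype(float).mean(2)
for v in range(187,212): print(v,g[v,367:384].round().astype(int))
for z in(.142,.097): print(proj(T,(.6548,-.1359,z)))
E
```

```text
194 [84 84 80 83 81 81 74 77 71 76 76 78 80 85 84 87 87 87] 276.13
195 [82 84 82 82 79 77 67 69 68 67 63 74 84 86 87 84 87 85] 276.13
196 [81 82 82 82 83 62 54 60 70 60 47 74 77 78 77 81 81 79] 276.49
197 [82 84 84 79 78 56 36 49 50 46 39 72 73 71 73 75 75 71] 276.74
198 [ 86  78  77  75  76  57  32  32  31  31  35  71  72  75  76  75 112 118] 275.82
199 [120  84  74  73  73  55  29  27  35  30  37  70  73  74 113 117 135 137] 275.41
200 [136 118 114 115  81  67  35  30  31  30  32  69  74  74 101 135 137 107] 276.33
201 [136 135 135 138 120 115  47  27  29  33  28  70  73  73  76 101 102  77] 277.54
202 [138 139 136 134 136 135  52  26  32  30  28  69  72  72  73  73  73  71] 278.29
203 [138 133 138 137 135 136  54  28  31  29  30  68  72  73  73  72  73  73] 278.3
204 [138 138 141 138 135 105  45  31  32  32  29  56  75  74  75  75  72  73] 278.22
205 [138 136 137 134 136  83  39  31  36  33  29  84  77  73  76  72  74  73] 277.99
206 [137 134 136 136 136  83  38  32  31  32  31  99 115 115 120 112 118 116] 275.9
207 [139 140 139 135 133 117  56  30  32  31  30 100 136 127 124 121 
[... 1723 characters left out ...]
 92  77  77  77  76  81 110 114 112 115 114 113 114]
204 [109 111 111 112  91  79  76  76  76  83 111 116 116 114 113 117 116]
205 [110 110 109 112  90  77  76  77  74  82 109 114 112 113 112 114 112]
206 [111 110 111 113  92  77  78  76  73  83 111 113 116 116 114 112 114]
207 [110 112 114 116  88  76  76  74  75  75 108 115 113 114 113 115 115]
208 [110 113 114 117  97  78  77  76  74  74 108 115 114 114 113 115 115]
209 [115 114 113 115 103  89  86  86  94  95 111 114 112 117 116 118 114]
210 [115 116 114 116 114 116 117 114 116 114 115 115 114 113 114 114 114]
211 [112 114 114 113 113 116 115 115 114 115 115 114 112 115 114 116 116]
[374.91895224 193.37433464]
[372.99921781 195.54652334]
```

apply_moves:
  series:
    - [[0,0,0,0.0263,-0.0071,0,0.045],[0,0,0,0,0,0.01,0.045],[0,0,0,0,0,0.01,0.045],[0,0,0,0,0,0,0.045]]

```text
time_s: 7.55
eef_pos: [0.6546, -0.1362, 0.1598]
orientation: [-3.141, 0.003, -0.001]
force: [-0.1, -0.0, -1.5]
width: 0.584
```

```bash
python3 - <<'E'
from h import *
import pickle
s=manip.state();print(s['eef_pos'],s['orientation'],s['force'],s['width'],s['time_s'])
f=imaging.grab_frame('side');pickle.dump(f,open('side2.pkl','wb')); c=f['pixels'][160:240,230:340]; cv2.imwrite('pics/g4.png',cv2.cvtColor(cv2.resize(c,None,fx=7,fy=7),cv2.COLOR_RGB2BGR))
E
```

```text
[ 0.65461739 -0.13624245  0.15982744] [-3.14109191e+00  3.09720626e-03 -8.32434685e-04] [-0.06677584 -0.03249672 -1.52145896] 0.5838488650679554 7.55
```

View pics/g4.png

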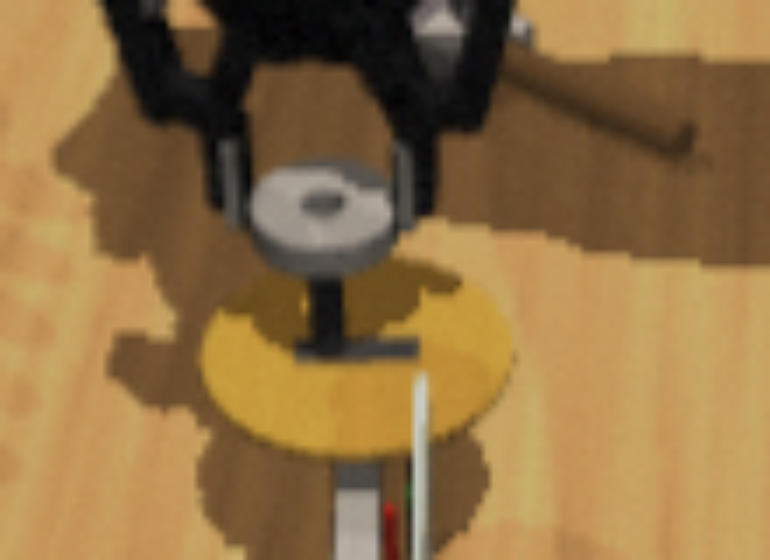

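apply_moves:
  series:
    - [[0,0,0,0,0,0.003,0.045],[0,0,0,0,0,0.003,0.045],[0,0,0,0,0,0.002,0.045],[0,0,0,0,0,0.002,0.045]]

```text
time_s: 8.1
eef_pos: [0.6566, -0.136, 0.1511]
orientation: [-3.141, 0.0, 0.0]
force: [-0.2, -0.2, -2.2]
width: 0.588
```

apply_moves:
  series:
    - [[0,0,0,0,0,0.002,0.045],[0,0,0,0,0,0.002,0.045],[0,0,0,0,0,0.002,0.045],[0,0,0,0,0,0,0.045]]

```text
time_s: 8.6
eef_pos: [0.6565, -0.136, 0.145]
orientation: [-3.142, 0.0, -0.0]
force: [-0.1, 0.8, -2.2]
width: 0.59
```

apply_moves:
  series:
    - [[0,0,0,0,0,0.005,0.045],[0,0,0,0,0,0.005,0.045],[0,0,0,0,0,0.005,0.045],[0,0,0,0,0,0.005,0.045],[0,0,0,0,0,0.004,0.045],[0,0,0,0,0,0,0.045]]

```text
time_s: 9.35
eef_pos: [0.6563, -0.1361, 0.1207]
orientation: [3.142, 0.001, -0.0]
force: [-1.1, 1.0, -2.3]
width: 0.585
```

```bash
python3 - <<'E'
from h import *
import pickle
s=manip.state();print(s['eef_pos'],s['orientation'],s['force'],s['width'],s['time_s'])
f=imaging.grab_frame('side');pickle.dump(f,open('side2.pkl','wb')); c=f['pixels'][160:240,230:340]; cv2.imwrite('pics/g5.png',cv2.cvtColor(cv2.resize(c,None,fx=7,fy=7),cv2.COLOR_RGB2BGR))
E
```

```text
[ 0.65633186 -0.13610383  0.12072685] [ 3.14154848e+00  7.96852705e-04 -5.71248596e-05] [-1.08291006  1.00017837 -2.26939729] 0.5846676685500698 9.35
```

View pics/g5.png

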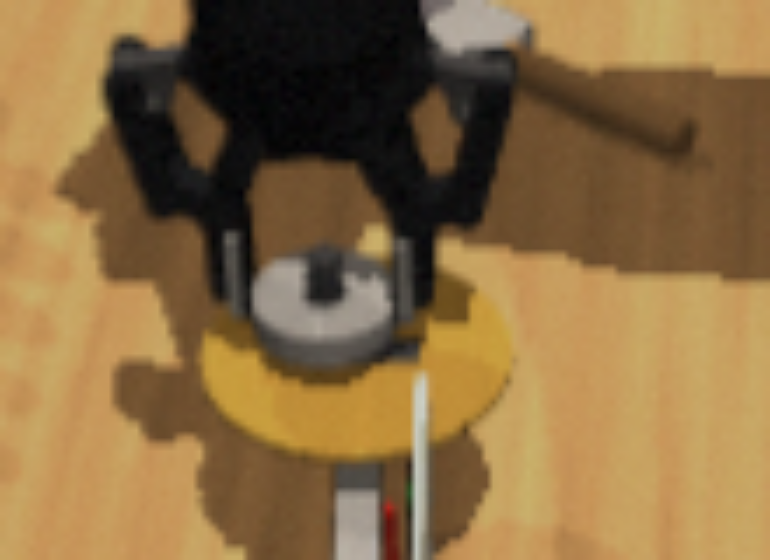

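The disc is threaded: the spindle shows through the hole at about crop (322,275).

apply_moves:
  series:
    - [[0,0,0,0,0,0.004,0.045],[0,0,0,0,0,0.003,0.045],[0,0,0,0,0,0.002,0.045],[0,0,0,0,0,0.001,0.045],[0,0,0,0,0,0,0.045]]

```text
time_s: 10.02
eef_pos: [0.6566, -0.136, 0.1112]
orientation: [-3.142, 0.0, 0.0]
force: [0.1, 1.0, -2.1]
width: 0.588
```

apply_moves:
  series:
    - [[0,0,0,0,0,0.001,0.045],[0,0,0,0,0,0.001,0.045],[0,0,0,0,0,0,0.045]]

```text
time_s: 10.4
eef_pos: [0.6566, -0.1361, 0.1092]
orientation: [3.142, -0.0, -0.0]
force: [-0.6, 0.9, -0.8]
width: 0.584
```

apply_moves:
  series:
    - [[0,0,0,0,0,0.001,0.045],[0,0,0,0,0,0,0.056],[0,0,0,0,0,0,0.064],[0,0,0,0,0,0,0.07],[0,0,0,0,0,0,0.07]]

```text
time_s: 11.02
eef_pos: [0.6568, -0.1361, 0.1084]
orientation: [3.141, -0.0, 0.0]
force: [0.7, 0.1, 1.0]
width: 0.818
```

apply_moves:
  series:
    - [[0,0,0,0,0,-0.02,0.07],[0,0,0,0,0,-0.03,0.07],[0,0,0,0,0,-0.04,0.07],[0,0,0,-0.045,0.0,0,0.07],[0,0,0,-0.05,-0.025,0,0.08],[0,0,0,-0.05,-0.03,0,0.08],[0,0,0,-0.05,-0.03,0,0.08],[0,0,0,-0.035,-0.03,0,0.08],[0,0,0,0,0,0,0.08],[0,0,0,0,0,0,0.08]]

```text
time_s: 12.28
eef_pos: [0.4276, -0.0212, 0.1988]
orientation: [3.141, -0.002, 0.0]
force: [-0.2, -0.5, -0.7]
width: 0.939
```

```bash
python3 - <<'E'
from h import *
import pickle
s=manip.state();print(s['eef_pos'],s['orientation'],s['force'],s['width'],s['time_s'])
for n,(a,b,c,d) in(('side',(160,350,220,420)),('top',(160,320,210,420))):
    f=imaging.grab_frame(n);pickle.dump(f,open(n+'3.pkl','wb')); c=f['pixels'][a:b,c:d]; cv2.imwrite(f'pics/h_{n}.png',cv2.cvtColor(cv2.resize(c,None,fx=3,fy=3,interpolation=cv2.INTER_CUBIC),cv2.COLOR_RGB2BGR))
E
```

```text
[ 0.42762719 -0.02121677  0.19878867] [ 3.14120813e+00 -1.91721118e-03  4.21315642e-04] [-0.1668874  -0.48962741 -0.65871857] 0.9393947760887255 12.275
```

View pics/h_side.png

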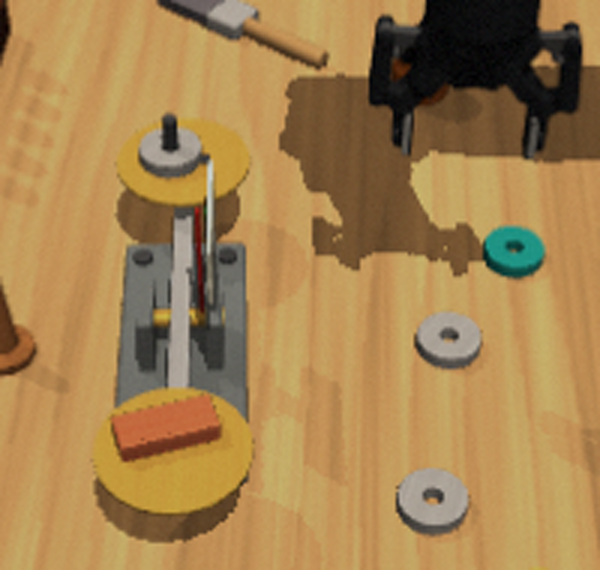

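View pics/h_top.png

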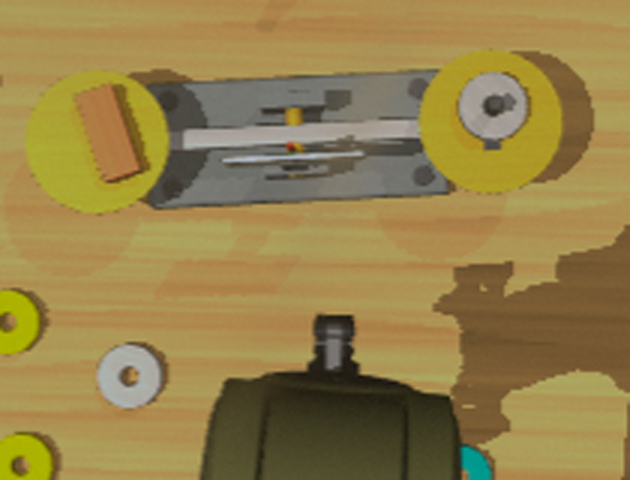

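```bash
cat > tilt.py <<'E'
from h import *
import pickle,sys
def pans(k):
    for n in('side','top'):
        try:f=pickle.load(open(f'{n}{k}.pkl','rb'))
        except Exception: continue
        D=f['z_map'];h=cv2.cvtColor(f['pixels'],cv2.COLOR_RGB2HSV).astype(int)
        out=[]
        for u,v in(((281,215),(278,312)) if n=='side' else ((373,200),(243,208))):
            zs=[];
            for du in range(-24,25):
                for dv in range(-20,21):
                    q=h[v+dv,u+du]
                    if D[v+dv,u+du]>0 and q[1]>165 and 15<q[0]<30:
                        P=dep(f,u+du,v+dv)
                        if .05<P[2]<.14: zs.append(P[2])
            out.append((round(float(np.median(zs)),4),len(zs)))
        g=f['pixels'].astype(int)
        r=None
        if n=='top':
            sub=g[198:222,290:325]; m=(sub[...,0]>sub[...,1]+60)&(sub[...,0]>sub[...,2]+60)
            ys,xs=np.nonzero(m); r=(xs.mean()+290,ys.mean()+198,len(xs)) if len(xs) else None
        print(k,n,'weigh,load',out,'tilt(0.1 level)',round(.1+(out[1][0]-out[0][0])/.3,3),'red',r)
if __name__=='__main__':
    for k in sys.argv[1:]: pans(k)
E
python3 tilt.py 0 1 3
```

```text
0 side weigh,load [(0.0976, 839), (0.0723, 1128)] tilt(0.1 level) 0.016 red None
0 top weigh,load [(0.0964, 1543), (0.0719, 1198)] tilt(0.1 level) 0.018 red (np.float64(302.5), np.float64(208.0), 2)
1 side weigh,load [(0.0975, 853), (0.0724, 1131)] tilt(0.1 level) 0.016 red None
3 side weigh,load [(0.087, 612), (0.0829, 1131)] tilt(0.1 level) 0.086 red None
3 top weigh,load [(0.0862, 1198), (0.0824, 1180)] tilt(0.1 level) 0.087 red (np.float64(306.5), np.float64(208.0), 2)
```

Readings suggest the beam is already close to level with one disc: it went from 0.016 to 0.086. I'll let it settle and check again.

apply_moves:
  series:
    - [[0,0,0,0,0.04,-0.02,0.08],[0,0,0,0,0.05,-0.02,0.08],[0,0,0,0,0.05,0,0.08],[0,0,0,0,0,0,0.08],[0,0,0,0,0,0,0.08],[0,0,0,0,0,0,0.08],[0,0,0,0,0,0,0.08],[0,0,0,0,0,0,0.08],[0,0,0,0,0,0,0.08]]

```text
time_s: 13.5
eef_pos: [0.4267, -0.1607, 0.2383]
orientation: [3.142, -0.0, 0.001]
force: [0.5, 0.3, -0.0]
width: 0.939
```

```bash
python3 - <<'E'
from h import *
import pickle
s=manip.state();print(s['eef_pos'],s['time_s'],s['force'])
for n in('side','top'):
    f=imaging.grab_frame(n);pickle.dump(f,open(n+'4.pkl','wb'))
    a,b,c,d=((190,290,250,320) if n=='side' else (185,230,280,340))
    k=6 if n=='side' else 10
    cv2.imwrite(f'pics/k_{n}.png',cv2.cvtColor(cv2.resize(f['pixels'][a:b,c:d],None,fx=k,fy=k,interpolation=cv2.INTER_CUBIC),cv2.COLOR_RGB2BGR))
save(f,'pics/top4.png')
f=pickle.load(open('top0.pkl','rb'));cv2.imwrite('pics/k_top0.png',cv2.cvtColor(cv2.resize(f['pixels'][185:230,280:340],None,fx=10,fy=10,interpolation=cv2.INTER_CUBIC),cv2.COLOR_RGB2BGR))
E
python3 tilt.py 4
```

```text
[ 0.42668671 -0.16069854  0.23830331] 13.5 [ 0.46887295  0.31759539 -0.03087141]
4 side weigh,load [(0.087, 617), (0.083, 1125)] tilt(0.1 level) 0.087 red None
4 top weigh,load [(0.0859, 1199), (0.0824, 1178)] tilt(0.1 level) 0.088 red (np.float64(306.5), np.float64(208.0), 2)
```

View pics/k_top.png

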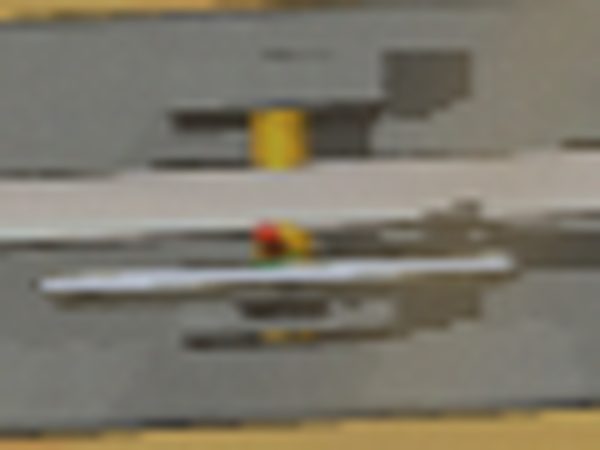

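View pics/k_top0.png

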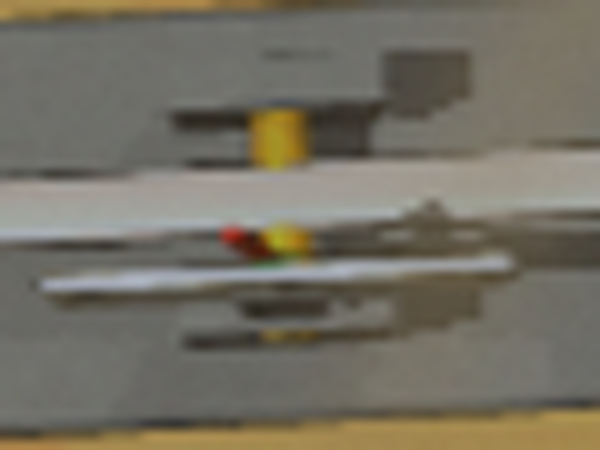

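View pics/k_side.png

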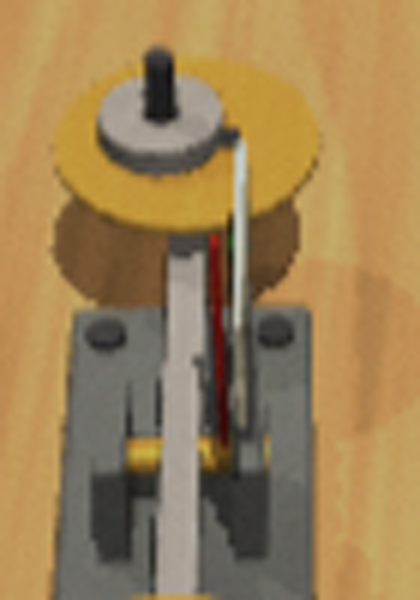

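View pics/top4.png

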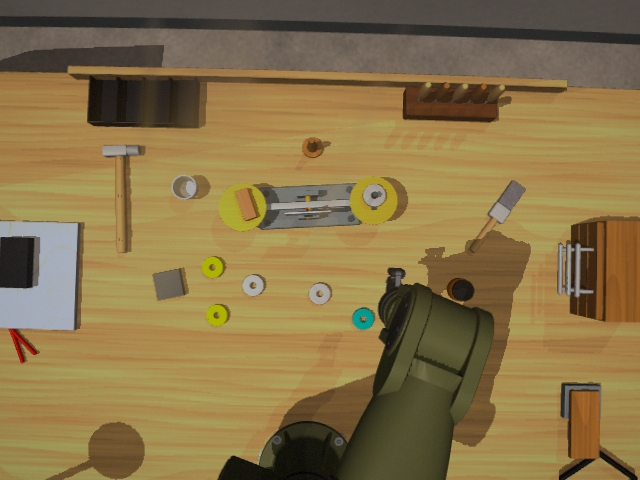

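One disc is enough. In the top crop the red tip at about (267,238) lines up with the green patch at (270,263), and the pan heights give 0.087. A second disc would take it to about 0.157, outside the zone. The bar, bystanders and other discs haven't moved and the arm is clear, so I'm handing it in.

```bash
python3 -c "
from h import *
print(manip.close_job())"
```

```text
the job is handed in; nothing more can be done
None
```

The copper bar balances with one steel disc, and I handed the job in at about 13.6 s. I picked up the grey disc nearest the weighing pan, threaded it over the spindle and let it down gently. The highest vertical force I read on the pan was about 1 N.

- **Beam:** the pan heights measured from both cameras put it at 0.087, unchanged between two checks 1.2 s apart. The green zone is 0.058 to 0.142. It read about 0.016 before, so a second disc would take it to about 0.157, outside the zone.
- **Pointer:** the top view shows the red tip lined up with the green patch. Neither camera sees the dial face directly, so this is less certain than the pan-height reading.
- **Rest of the scene:** the two unused discs, the look-alikes, the bar and the other objects look unmoved. The arm is clear of everything.
- **Disagreement:** early on, the side camera put the discs about 4 mm off in y compared with the top camera. Gripping the disc from two directions matched the top camera to under 1 mm, so I relied on that view.

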